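Snap the turquoise fastener box shut

TASK

The turquoise fastener box has been filled and its lid is on, but its three orange snap tabs still stand up around the rim. Press each of the three tabs straight down until it is fully home against the lid. Do not touch the grey box: it is still being filled.

Things in the scene. Friction and masses are not known exactly. Their poses are not given: they have to be found in the camera images.
- tab_left: Orange snap tab mid left (+y at zero yaw) short edge of the turquoise box's lid: level pad 50 mm along the edge, 30 mm across, 5 mm thick, centred on the box's side wall, a tongue hanging outside. Origin: centre of the pad's top face; x points outwards from the box, y along the edge, z up. Top face 96 to 98 mm above the table at the start, 86 mm fully home (moves straight down).
- tab_front: Orange snap tab mid long edge of that lid, facing the robot; same pad, origin, axes and heights as tab_left. Each tab is a stiff press fit: it takes about 7 N all the way down, stays where it is left, and holds once it is within 4 mm of home; fully home its pad rests on the lid, a hard stop. The far long edge has the lid's hinge and no tab.
- tab_right: Orange snap tab mid right (-y) short edge, same as tab_left and 180 mm from it; each is 111 mm from tab_front. The turquoise box is 130 x 180 mm, 75 mm high, with a white-rimmed lid, turquoise in the centre (top 81 mm above the table); it is fixed to the table, turned up to 26 degrees, and may be on the robot's left or right, the grey box on the other side.
- grey_box: Not to be touched: grey box of the same size, white-rimmed lid with grey centre and three raised orange tabs (98 mm high). Origin: centre of its underside; x across it away from the robot, y along its 180 mm length. Box centres are at least 330 mm apart. Lower bystanders: open carton of nuts 60 mm high beyond the boxes, a steel nut 24 mm high between them, a wrench near the robot.
There are look-alikes about, which are no part of the job. Leave any blue or green look-alike of the part that bears tab_left alone.

How it is judged:
By the outcome, as a careful person would: the job done as asked, in the order asked, and still so for the second after the job is handed in, with the robot touching nothing.
It also fails if it takes over 37 s, if anything falls off the work surface, if the arm or the gripper's body presses on something with over 40 N, if the wrist force passes 120 N, or if a joint passes its speed limit or range.

ROBOT

A 6-joint arm with a two-finger parallel gripper is mounted at the origin on the work surface. World frame = base frame: x ahead of the robot, y to its left, z up, the work surface at z = 0. Lengths are in mm, angles in degrees, forces in N, time in s.
With the tool pointing down it reaches from about 275 to 725 mm from the base axis. Payload 5.6 kg.
Tool frame: the origin (TCP) lies at the very end of the fingers, on their centre line; the grasp point (between the pads) lies 19 mm behind it; z points along the fingers, y is the line along which they close (so a half turn about z gives the same grasp; the last joint's range is limited). The gripper opens to 85 mm and grips with 20 to 120 N. Pads are 22 mm wide; open, the fingers measure 114 mm over their backs; the gripper's body (76 mm by 85 mm) begins 54 mm behind the grasp point. The pads swing forward as they close: fully open they stand 13 mm farther back than shut.
Start: joints at [85.634, 14.616, 6.199, 0, -81.583, -16.306], TCP at [194.135, 514.591, 231.283] pointing down, gripper open.
Joint ranges: [-168.99, 168.99], [-69.2, 112.95], [-62.41, 85.93], [-164.36, 98.24], [-168.68, -3.75], [-174.98, 174.98]. Speed limits (degrees/s): [147.25, 147.25, 180, 180, 180, 180].

INTERFACE

Orientations are given as a 3x3 rotation matrix whose columns are the frame's x, y, z axes.
In Python, from rig import robot gives the robot as it stands.
- The arm moves only by the tool send_rows, never from a script. Its arguments are lists of equal length, an entry for each row: "dr": the turn, a rotation vector about the world's x, y, z in units of 8 degrees (1.0 is 8 degrees), a list of three; "linear": the shift along the world's x, y, z in units of 50 mm (1.0 is 50 mm), a list of three; "fingers": the closure, from 0 (fully open) to 1 (shut). In form: {"dr": [[rx, ry, rz], ...], "linear": [[x, y, z], ...], "fingers": [fingers, ...]}. A call has 1 to 8 rows; each row shifts and turns the commanded pose from where the row before left it; what a row does not reach is not made up. A row lasts 1/10 s, in which the tool goes at most 50 mm and 8.59 degrees, less where a joint would pass 70% of its speed; a pose out of reach is approached as far as the arm can. A call is refused whole if a number of a shift passes 1 or a number of a turn 1, either way. A call with a gripper value outside its range is refused whole. The fingers move at their own pace and stop on an object; "squeeze" is the grip in N (left out, the last holds). Time passes only in rows, so rows that do not move let the fingers close. It gives the time, the measured TCP pose, the force, the opening and the grip force at its end, in the units of the state.
- robot.observe(): the state, without advancing time (a new reading comes with each control period).
- robot.capture(name): name is "scene" or "top" or "wrist"; returns a dict with "img" (420x560x3 uint8, red, green, blue), "depth" (420x560 float32, mm along the optical axis (not along the pixel's ray), 0 where there is no reading), "intrinsics" (3x3 intrinsics, pixels), "R" (3x3) and "t" (3): a world point X has camera coordinates R X + t. Camera axes: x right, y down, z forward; pixel columns grow to the right and rows downward; lengths in mm; the calibration is good to about 2 mm. A picture is of the moment at which its call begins.
- robot.close_job(): hands the job in; it is judged then, once.
The state is a dict: "time": time; "joint_pos": joint angles; "qvel": joint speeds; "tau": joint torques, N m; "ee_pos": TCP position; "eef_rot": TCP orientation; "wrist_force": force on the tool from outside, world axes, zero at the start; "torque": the same for the moment, N m; "finger_gap": opening from 0.0 (shut) to 1.0 (fully open); "gripper_force": force on a finger pad.
Only numpy, scipy, OpenCV 4.12 (cv2) and the standard library are available. Lean on these libraries where they do the work, as an engineer would, in place of code of your own. Each camera call takes 0.05 s, during which the arm holds its last target. There are 200 camera calls.

## Working session

There is one attempt and no reset: what is moved stays moved. The work goes in short steps, Python scripts to look and compute and a tool call to move; the robot and the scene stay as the last step left them, time stands still between calls to the robot, and variables do not carry over. Pictures are saved under pics/ and viewed, at most 10 in all, crops included, and the job is handed in when it is done.

Besides the shell and the picture viewer there is one more tool, called after "Request:" as name(argument=value, ...) on one line, values as JSON. send_rows: Moves the arm, as the interface text tells. Its arguments: {"type":"object","properties":{"dr":{"type":"array"},"linear":{"type":"array"},"fingers":{"type":"array"},"squeeze":{"type":"number"}},"required":["dr","linear","fingers"]}

```bash
mkdir -p pics
python3 - <<'E'
from rig import robot
import cv2,numpy as np
o=robot.observe();print(o)
for n in("top","scene"):
    c=robot.capture(n);np.savez(f"pics/{n}0.npz",**c);cv2.imwrite(f"pics/{n}0.png",c["img"][:,:,::-1])
E
```

```text
{'time': 0.0, 'joint_pos': array([ 8.56327681e+01,  1.46534038e+01,  6.13151114e+00, -2.44028486e-02,
       -8.15832427e+01, -1.63044716e+01]), 'qvel': array([-0.00800376, -0.02966308, -0.09749473, -0.01781255,  0.05803001,
       -0.01558057]), 'tau': array([-5.05977623e-04, -3.86627054e+01,  2.37941658e+01,  5.36524370e+00,
       -6.19527287e-03, -1.04380828e-05]), 'ee_pos': array([193.96217255, 514.14568547, 230.4057461 ]), 'eef_rot': array([[ 9.35596372e-01, -3.53070978e-01, -5.59828251e-04],
       [-3.53071404e-01, -9.35594652e-01, -1.79753304e-03],
       [ 1.10884430e-04,  1.87942474e-03, -9.99998228e-01]]), 'wrist_force': array([ 0.44083614,  0.35807637, -0.24627503]), 'torque': array([-0.08095992, -0.02842808,  0.03476029]), 'gripper_force': 0.0, 'finger_gap': 1.0001529032417116}
```

View pics/top0.png

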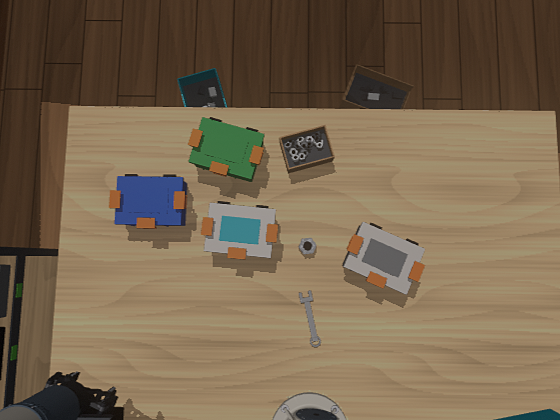

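View pics/scene0.png

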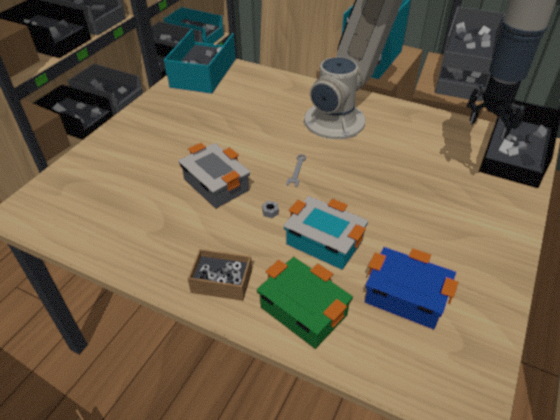

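The top view shows the turquoise box at about (240,230), with tabs at (207,226), (237,253) and (272,233). The grey box is at (385,258), and the blue and green look-alikes are further left and behind. The scene view shows the same layout. Next I'll measure the tabs.

```bash
cat > h.py <<'E'
import cv2,numpy as np
def blobs(c,zmin=75,zmax=115,minpx=30):
    h=cv2.cvtColor(c["img"],cv2.COLOR_RGB2HSV); d=c["depth"]
    v,u=np.indices(d.shape); K=c["intrinsics"]
    P=np.stack([(u-K[0,2])/K[0,0]*d,(v-K[1,2])/K[1,1]*d,d],-1)
    W=(P-c["t"])@c["R"]
    m=((h[...,0]<16)&(h[...,1]>170)&(h[...,2]>120)&(d>0)&(W[...,2]>zmin)&(W[...,2]<zmax)).astype(np.uint8)
    n,l,s,ce=cv2.connectedComponentsWithStats(m)
    for i in range(1,n):
        if s[i,4]<minpx: continue
        w=W[l==i]; r=cv2.minAreaRect(w[:,:2].astype(np.float32))
        print(ce[i].round(),s[i,4],"mean",w.mean(0).round(1),"zmed",np.median(w[:,2]).round(1),"rect",np.round(r[0],1),np.round(r[1],1),round(r[2],1))
E
python3 - <<'E'
import numpy as np
from h import blobs
for n in("top","scene"):
    print(n);blobs(np.load(f"pics/{n}0.npz"))
E
```

```text
top
[195. 138.] 109 mean [822.1 333.5  98.7] zmed 98.8 rect [823.4 332.6] [29.7 47.8] 74.5
[256. 155.] 142 mean [775.7 159.2  98.9] zmed 98.9 rect [776.4 159.1] [28.6 47.9] 75.1
[219. 168.] 115 mean [737.3 262.6  98.7] zmed 98.4 rect [737.6 262.5] [49.9 28.3] 74.7
[114. 199.] 167 mean [645.2 551.3  98.5] zmed 98.5 rect [645.4 552. ] [45.6 30.6] 1.4
[178. 200.] 61 mean [643.4 373.8  98.8] zmed 98.8 rect [644.7 371.4] [26.5 45.3] 89.6
[145. 222.] 95 mean [581.6 462.7  98. ] zmed 98.3 rect [581.  461.1] [25.5 48.9] 0.5
[269. 234.] 37 mean [554.  119.5  97.2] zmed 97.7 rect [557.8 115. ] [47.  24.8] 1.1
[355. 244.] 156 mean [ 529.  -117.1   98.6] zmed 98.5 rect [ 529.3 -116.9] [27.2 47.7] 66.7
[233. 250.] 32 mean [507.1 217.4  96.4] zmed 96.2 rect [501.1 211.8] [36.7 27.4] 84.6
[416. 271.] 180 mean [ 458.5 -282.    98.8] zmed 98.7 rect [ 458.6 -282. ] [27.9 48.6] 66.8
[376. 280.] 176 mean [ 433.9 -173.7   98.6] zmed 98.6 rect [ 434.1 -174.4] [46.9 28.3] 67.0
scene
[196. 148.] 80 mean [ 461.9 -277.9   98.2] zmed 98.2 rect [ 459.8 -277.8] [26.3 48. ] 61.7
[231. 153.] 81 mean [ 436.6 -168.6
[... 227 characters left out ...]
8] 86.8
[297. 207.] 120 mean [561.2 115.6  96.7] zmed 97.1 rect [560.1 116.2] [29.4 50. ] 78.1
[357. 232.] 139 mean [577.2 296.   95.4] zmed 96.1 rect [575.8 295.2] [25.6 48. ] 82.8
[420. 255.] 163 mean [583.6 464.3  98.4] zmed 98.4 rect [582.4 464.6] [31.7 46.2] 1.2
[376. 261.] 164 mean [649.6 373.8  98.1] zmed 98.4 rect [647.7 374. ] [47.1 26.2] 1.3
[276. 269.] 183 mean [779.5 162.7  97.9] zmed 98.2 rect [778.8 162.3] [29.4 47.5] 74.0
[322. 272.] 185 mean [740.8 266.7  98.1] zmed 98.3 rect [739.9 266.4] [48.9 29.5] 75.1
[450. 288.] 196 mean [649.9 554.3  98.1] zmed 98.5 rect [648.6 553.7] [51.  27.7] 1.3
[335. 310.] 238 mean [826.3 336.   97.8] zmed 98.3 rect [825.2 335.5] [28.8 50.2] 74.7
```

Request:
send_rows(dr=[[0,0,0.12],[0,0,0.12],[0,0,0.12],[0,0,0.12],[0,0,0.12],[0,0,0.12],[0,0,0.12],[0,0,0.12]], linear=[[0.48,-0.28,0],[0.48,-0.28,0],[0.48,-0.28,0],[0.48,-0.28,0],[0.48,-0.28,0],[0.48,-0.28,0],[0.48,-0.28,0],[0.48,-0.28,0]], fingers=[1,1,1,1,1,1,1,1])

```text
time: 0.9
ee_pos: [386.8, 401.7, 230.8]
eef_rot: [[0.975, -0.224, -0.001], [-0.224, -0.975, -0.001], [-0.001, 0.001, -1.0]]
wrist_force: [1.3, -0.1, 0.1]
finger_gap: -0.001
gripper_force: 0.0
```

Request:
send_rows(dr=[[0,0,0.12],[0,0,0.12],[0,0,0.12],[0,0,0.12],[0,0,0.12],[0,0,0.12],[0,0,0.12],[0,0,0.12]], linear=[[0.48,-0.28,0],[0.48,-0.28,0],[0.48,-0.28,0],[0.48,-0.28,0],[0.48,-0.28,0],[0.48,-0.28,0],[0.48,-0.28,0],[0.48,-0.28,0]], fingers=[1,1,1,1,1,1,1,1])

```text
time: 1.7
ee_pos: [578.8, 289.9, 230.6]
eef_rot: [[0.996, -0.092, -0.001], [-0.092, -0.996, -0.001], [-0.001, 0.001, -1.0]]
wrist_force: [-1.0, -0.1, -0.7]
finger_gap: -0.004
gripper_force: 0.0
```

Request:
send_rows(dr=[[0,0,0],[0,0,0],[0,0,0]], linear=[[0,0,-0.8],[0,0,-0.8],[0,0,0]], fingers=[1,1,1])

```text
time: 2.0
ee_pos: [574.5, 288.4, 144.1]
eef_rot: [[0.996, -0.094, -0.012], [-0.094, -0.996, -0.007], [-0.011, 0.008, -1.0]]
wrist_force: [-0.4, -0.6, -1.2]
finger_gap: 0.003
gripper_force: 0.0
```

Request:
send_rows(dr=[[0,0,0],[0,0,0],[0,0,0],[0,0,0]], linear=[[-0.07,0.06,0],[0,0,0],[0,0,0],[0,0,0]], fingers=[1,1,1,1])

```text
time: 2.4
ee_pos: [575.2, 294.3, 153.2]
eef_rot: [[0.996, -0.092, 0.003], [-0.092, -0.996, 0.002], [0.002, -0.002, -1.0]]
wrist_force: [0.3, -0.1, 0.5]
finger_gap: -0.002
gripper_force: 0.0
```

Run:
```python
from rig import robot
import cv2,numpy as np
from h import blobs
for n in("wrist","scene"):
    c=robot.capture(n);cv2.imwrite(f"pics/{n}1.png",c["img"][:,:,::-1]);print(n);blobs(c,minpx=60)
o=robot.observe();print(o["ee_pos"],o["wrist_force"])
```

```text
wrist
[120. 114.] 5412 mean [647.3 371.3  98.2] zmed 98.2 rect [646.5 371.7] [29.4 49.4] 89.9
[286. 225.] 3638 mean [578.2 291.6  96.4] zmed 96.4 rect [575.1 292.1] [29.2 48.6] 84.7
[ 16. 245.] 1598 mean [581.1 446.7  98.2] zmed 98.2 rect [581.9 448.3] [24.1 29.7] 87.6
[436. 323.] 2591 mean [505.  204.7  96.3] zmed 96.3 rect [502.2 208.2] [49.3 29.7] 83.8
scene
[196. 148.] 80 mean [ 460.7 -278.1   97.6] zmed 97.7 rect [ 460.8 -279.9] [29.8 45.9] 68.0
[231. 153.] 80 mean [ 436.8 -168.4   98. ] zmed 98.1 rect [ 436.5 -169.5] [45.6 27.8] 65.9
[230. 177.] 100 mean [ 532.5 -112.    97.5] zmed 97.9 rect [ 530.9 -112.5] [27.5 45.7] 68.2
[335. 204.] 89 mean [504.4 206.7  95.9] zmed 96.0 rect [504.2 209.6] [45.7 27. ] 81.6
[297. 207.] 122 mean [560.9 115.7  96.7] zmed 96.8 rect [559.8 115.5] [26.  46.9] 88.2
[357. 232.] 142 mean [576.7 296.2  95.7] zmed 96.5 rect [575.5 295.6] [25.9 53.3] 84.0
[420. 255.] 164 mean [583.8 464.3  98.4] zmed 98.3 rect [582.4 464.1] [28.8 46.5] 0.3
[376. 261.] 165 mean [649.4 373.9  98. ] zmed 98.4 rect [648.2 374. ] [27.2 47.9] 88.6
[276. 269.] 190 mean [779.5 162.7  97.5] zmed 98.1 rect [778.8 161.6] [29.6 49.6] 68.8
[322. 272.] 184 mean [740.6 266.6  98. ] zmed 97.9 rect [740.1 266.6] [47.9 28.5] 75.7
[449. 288.] 193 mean [650.2 554.3  97.8] zmed 98.3 rect [648.3 553.7] [27.2 49.2] 89.7
[335. 310.] 240 mean [826.2 336.1  97.5] zmed 98.2 rect [825.  336.1] [28.1 50.5] 73.4
[574.91538477 293.90388372 152.30826362] [-0.79022705 -0.03927822 -0.06227488]
```

View pics/wrist1.png

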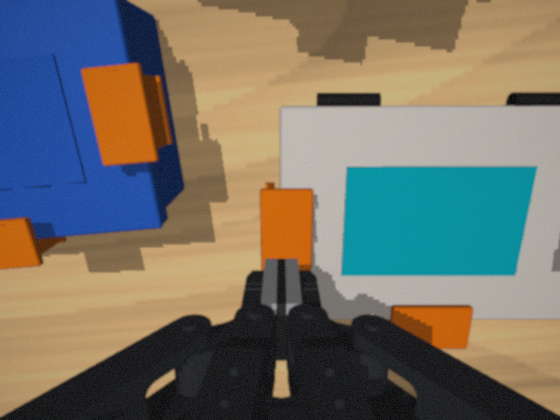

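The wrist view shows the closed fingertips over the left turquoise tab at about (287,228). The front tab is at (432,325) and the blue look-alike is clear of the tool. Now I'll descend.

Request:
send_rows(dr=[[0,0,0],[0,0,0],[0,0,0],[0,0,0],[0,0,0],[0,0,0],[0,0,0]], linear=[[0,0,-0.25],[0,0,-0.3],[0,0,-0.25],[0,0,-0.15],[0,0,-0.06],[0,0,0],[0,0,0]], fingers=[1,1,1,1,1,1,1])

```text
time: 3.2
ee_pos: [575.0, 293.8, 101.4]
eef_rot: [[0.996, -0.092, 0.001], [-0.092, -0.996, 0.0], [0.001, -0.001, -1.0]]
wrist_force: [0.5, 0.1, 0.1]
finger_gap: -0.002
gripper_force: 0.0
```

Request:
send_rows(dr=[[0,0,0],[0,0,0],[0,0,0],[0,0,0],[0,0,0],[0,0,0],[0,0,0],[0,0,0]], linear=[[0,0,-0.04],[0,0,-0.04],[0,0,-0.04],[0,0,-0.04],[0,0,-0.04],[0,0,-0.03],[0,0,0],[0,0,0]], fingers=[1,1,1,1,1,1,1,1])

```text
time: 4.0
ee_pos: [574.8, 293.7, 90.4]
eef_rot: [[0.996, -0.092, 0.001], [-0.092, -0.996, 0.0], [0.001, -0.001, -1.0]]
wrist_force: [-1.8, 0.1, 5.2]
finger_gap: -0.002
gripper_force: 2.6
```

Request:
send_rows(dr=[[0,0,0],[0,0,0],[0,0,0],[0,0,0],[0,0,0]], linear=[[0,0,-0.03],[0,0,-0.03],[0,0,-0.03],[0,0,0],[0,0,0]], fingers=[1,1,1,1,1])

```text
time: 4.5
ee_pos: [574.8, 293.8, 86.1]
eef_rot: [[0.996, -0.092, 0.001], [-0.092, -0.996, 0.001], [0.001, -0.001, -1.0]]
wrist_force: [-2.5, -0.0, 6.6]
finger_gap: 0.0
gripper_force: 3.1
```

Request:
send_rows(dr=[[0,0,0],[0,0,0],[0,0,0],[0,0,0]], linear=[[0,0,-0.02],[0,0,-0.01],[0,0,0],[0,0,0]], fingers=[1,1,1,1])

```text
time: 4.9
ee_pos: [574.9, 293.8, 86.0]
eef_rot: [[0.996, -0.092, 0.002], [-0.092, -0.996, 0.001], [0.002, -0.001, -1.0]]
wrist_force: [-5.9, -0.2, 13.6]
finger_gap: 0.001
gripper_force: 6.4
```

Request:
send_rows(dr=[[0,0,0],[0,0,0],[0,0,0],[0,0,0],[0,0,0],[0,0,0],[0,0,0],[0,0,0]], linear=[[0,0,0.2],[0,0,0.3],[0,0,0.2],[-0.35,-0.45,0],[-0.5,-0.6,0],[-0.4,-0.44,0],[-0.2,-0.2,0],[0,0,0]], fingers=[1,1,1,1,1,1,1,1])

```text
time: 5.7
ee_pos: [501.2, 208.0, 119.0]
eef_rot: [[0.996, -0.093, 0.0], [-0.093, -0.996, 0.0], [0.0, -0.0, -1.0]]
wrist_force: [-0.1, 0.9, -0.2]
finger_gap: 0.0
gripper_force: 0.0
```

Request:
send_rows(dr=[[0,0,0],[0,0,0],[0,0,0],[0,0,0]], linear=[[0,0,0],[0,0,-0.2],[0,0,-0.13],[0,0,0]], fingers=[1,1,1,1])

```text
time: 6.1
ee_pos: [501.4, 208.9, 99.7]
eef_rot: [[0.996, -0.093, -0.003], [-0.093, -0.996, -0.002], [-0.003, 0.002, -1.0]]
wrist_force: [-0.4, 0.5, -0.2]
finger_gap: 0.0
gripper_force: 0.0
```

Request:
send_rows(dr=[[0,0,0],[0,0,0],[0,0,0],[0,0,0],[0,0,0],[0,0,0],[0,0,0],[0,0,0]], linear=[[0,0,-0.04],[0,0,-0.05],[0,0,-0.05],[0,0,-0.05],[0,0,-0.05],[0,0,-0.04],[0,0,-0.04],[0,0,0]], fingers=[1,1,1,1,1,1,1,1])

```text
time: 6.9
ee_pos: [502.3, 209.2, 86.5]
eef_rot: [[0.996, -0.092, 0.001], [-0.092, -0.996, 0.0], [0.001, -0.001, -1.0]]
wrist_force: [-1.2, 0.8, 4.5]
finger_gap: 0.002
gripper_force: 2.2
```

Request:
send_rows(dr=[[0,0,0],[0,0,0],[0,0,0],[0,0,0]], linear=[[0,0,-0.03],[0,0,-0.02],[0,0,0],[0,0,0]], fingers=[1,1,1,1])

```text
time: 7.3
ee_pos: [502.4, 209.3, 85.9]
eef_rot: [[0.996, -0.092, 0.002], [-0.092, -0.996, 0.001], [0.002, -0.001, -1.0]]
wrist_force: [-7.6, -0.4, 16.6]
finger_gap: 0.002
gripper_force: 8.3
```

Request:
send_rows(dr=[[0,0,0],[0,0,0],[0,0,0],[0,0,0],[0,0,0],[0,0,0],[0,0,0],[0,0,0]], linear=[[0,0,0.2],[0,0,0.3],[0,0,0.23],[0.3,-0.5,0],[0.4,-0.6,0],[0.3,-0.5,0],[0.14,-0.3,0],[0,0,0]], fingers=[1,1,1,1,1,1,1,1])

```text
time: 8.1
ee_pos: [559.9, 112.3, 119.7]
eef_rot: [[0.995, -0.095, -0.0], [-0.095, -0.995, -0.0], [-0.0, 0.0, -1.0]]
wrist_force: [0.2, 0.3, -0.3]
finger_gap: 0.001
gripper_force: 0.0
```

Request:
send_rows(dr=[[0,0,0],[0,0,0],[0,0,0],[0,0,0],[0,0,0]], linear=[[0,0,0],[0,0,-0.2],[0,0,-0.13],[0,0,0],[0,0,0]], fingers=[1,1,1,1,1])

```text
time: 8.6
ee_pos: [558.8, 114.4, 102.9]
eef_rot: [[0.996, -0.092, -0.001], [-0.092, -0.996, -0.0], [-0.001, 0.001, -1.0]]
wrist_force: [0.4, -0.8, 0.0]
finger_gap: 0.004
gripper_force: 0.0
```

Request:
send_rows(dr=[[0,0,0],[0,0,0],[0,0,0],[0,0,0],[0,0,0],[0,0,0],[0,0,0],[0,0,0]], linear=[[0,0,-0.04],[0,0,-0.05],[0,0,-0.05],[0,0,-0.05],[0,0,-0.05],[0,0,-0.04],[0,0,-0.04],[0,0,0]], fingers=[1,1,1,1,1,1,1,1])

```text
time: 9.4
ee_pos: [559.2, 114.2, 88.0]
eef_rot: [[0.996, -0.092, 0.001], [-0.092, -0.996, 0.0], [0.001, -0.0, -1.0]]
wrist_force: [-1.8, 0.9, 4.8]
finger_gap: -0.002
gripper_force: 2.3
```

Request:
send_rows(dr=[[0,0,0],[0,0,0],[0,0,0],[0,0,0]], linear=[[0,0,-0.03],[0,0,-0.03],[0,0,0],[0,0,0]], fingers=[1,1,1,1])

```text
time: 9.8
ee_pos: [559.3, 114.2, 86.0]
eef_rot: [[0.996, -0.092, 0.001], [-0.092, -0.996, 0.0], [0.001, -0.0, -1.0]]
wrist_force: [-4.4, 0.7, 10.6]
finger_gap: -0.001
gripper_force: 5.5
```

Press a little more to be sure, then lift and check.

Request:
send_rows(dr=[[0,0,0],[0,0,0],[0,0,0]], linear=[[0,0,-0.02],[0,0,0],[0,0,0]], fingers=[1,1,1])

```text
time: 10.1
ee_pos: [559.3, 114.2, 85.9]
eef_rot: [[0.996, -0.092, 0.002], [-0.092, -0.996, 0.0], [0.002, -0.0, -1.0]]
wrist_force: [-7.1, 0.8, 16.7]
finger_gap: 0.001
gripper_force: 8.2
```

Request:
send_rows(dr=[[0,0,0],[0,0,0],[0,0,0],[0,0,0],[0,0,0],[0,0,0],[0,0,0],[0,0,0]], linear=[[0,0,0.2],[0,0,0.5],[0,0,0.8],[0,0,0.8],[0,0,0.4],[0,0,0.2],[0,0,0],[0,0,0]], fingers=[1,1,1,1,1,1,1,1])

```text
time: 10.9
ee_pos: [558.5, 114.1, 226.6]
eef_rot: [[0.996, -0.093, -0.003], [-0.093, -0.996, -0.0], [-0.002, 0.001, -1.0]]
wrist_force: [1.1, 0.2, -0.4]
finger_gap: 0.001
gripper_force: 0.0
```

Run:
```python
from rig import robot
import cv2,numpy as np
from h import blobs
for n in("wrist","scene"):
    c=robot.capture(n);cv2.imwrite(f"pics/{n}2.png",c["img"][:,:,::-1]);print(n);blobs(c,minpx=60)
o=robot.observe();print(o["time"],o["ee_pos"],o["wrist_force"])
```

```text
wrist
[ 54. 191.] 2246 mean [575.5 291.5  86.2] zmed 86.2 rect [574.6 292.2] [30.4 49. ] 84.2
[284. 190.] 2166 mean [559.3 112.3  86.2] zmed 86.3 rect [558.1 112.3] [28.7 49.5] 85.0
[176. 266.] 1847 mean [502.5 207.5  86.2] zmed 86.2 rect [502.4 208.1] [49.4 29.5] 84.9
scene
[196. 148.] 81 mean [ 460.8 -277.8   97.9] zmed 98.1 rect [ 459.8 -280.3] [29.8 47.2] 66.5
[231. 153.] 79 mean [ 436.9 -168.3   97.9] zmed 98.1 rect [ 435.4 -169.8] [46.1 28.8] 67.3
[230. 177.] 99 mean [ 532.3 -112.1   97.1] zmed 97.5 rect [ 531.  -113.6] [27.8 46.6] 71.3
[297. 209.] 111 mean [560.  115.4  86.2] zmed 86.4 rect [558.9 116. ] [27.6 50.1] 87.0
[337. 207.] 108 mean [502.5 211.5  86.2] zmed 86.5 rect [501.2 210.9] [46.7 29.3] 77.9
[356. 235.] 129 mean [577.1 296.   86.3] zmed 86.4 rect [576.1 295.5] [25.5 48. ] 87.1
[420. 255.] 162 mean [583.8 464.4  98.4] zmed 98.5 rect [583.6 464. ] [46.3 29. ] 88.4
[376. 261.] 162 mean [649.9 373.8  98.3] zmed 98.5 rect [648.4 374.2] [26.6 48.6] 88.3
[276. 269.] 187 mean [779.8 162.7  97.5] zmed 98.3 rect [778.9 161.8] [28.6 48.4] 74.0
[322. 272.] 185 mean [740.6 266.6  97.9] zmed 98.1 rect [740.2 266. ] [47.1 29.5] 75.6
[450. 288.] 197 mean [650.  554.4  98. ] zmed 98.5 rect [649.1 554.2] [48.1 27.6] 1.7
[335. 310.] 244 mean [826.4 336.2  97.4] zmed 98.2 rect [825.6 335.6] [28.6 49.4] 75.0
11.0 [558.38243981 113.89730612 226.38093221] [-0.72233469  0.59061903 -0.59397375]
```

View pics/scene2.png

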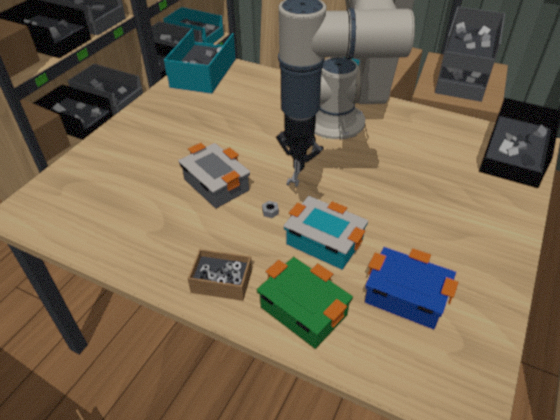

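The scene view shows the three turquoise tabs at (297,209), (337,207) and (356,235) flush at about 86 mm. Every other tab is still at 98 mm, and the arm is clear.

```bash
python3 -c "
from rig import robot
print(robot.close_job())"
```

```text
the job is handed in; nothing more can be done
None
```

All three tabs on the turquoise box are pressed fully home, measured at about 86 mm; the grey box and the look-alikes were not touched, and the job was handed in at about 11 s.

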